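# Find the rocking tub cover and hold it home

### The job

One of the four tub covers is not down on its contents: press the covers near an edge with the fingertips until you find the one that rocks. Then press that one down level by its knob until it lies fully home on its contents, and finish while still holding it down there, so that it can be clipped. Only press: do not pull any cover up, and leave the jar, cup, melon and spatula alone.

Things in the scene. Friction and masses are not known exactly. Their poses are not given: they have to be found in the camera images.
- tray: Shallow square stainless tray on the counter, fixed, 264 x 264 mm, 30 mm high, carrying four tubs two by two. Origin: centre of its underside, on the counter; its x and y run along its sides. The one loose cover, any of the four, hangs on a springy seal 8 mm above its hidden contents.
- tub_a: Square steel tub at the -x, +y corner of the tray (tray axes), fixed, 108 x 108 mm, 70 mm high, sides parallel to the tray's. Origin: centre of its underside, 3 mm above the counter; z up. If its cover is the loose one: 5 N at 34 mm from the centre tips it by about 0.1 rad, the finger sinking about 6 mm; on the knob it goes down 1 mm per N, lies flat after 8 mm (8 N), and springs back up if let go.
- tub_b: Square steel tub at the -x, -y corner of the tray (tray axes), fixed, 108 x 108 mm, 70 mm high, sides parallel to the tray's. Origin: centre of its underside, 3 mm above the counter; z up. If its cover is the loose one: 5 N at 34 mm from the centre tips it by about 0.1 rad, the finger sinking about 6 mm; on the knob it goes down 1 mm per N, lies flat after 8 mm (8 N), and springs back up if let go.
- tub_c: Square steel tub at the +x, +y corner of the tray (tray axes), fixed, 108 x 108 mm, 70 mm high, sides parallel to the tray's. Origin: centre of its underside, 3 mm above the counter; z up. If its cover is the loose one: 5 N at 34 mm from the centre tips it by about 0.1 rad, the finger sinking about 6 mm; on the knob it goes down 1 mm per N, lies flat after 8 mm (8 N), and springs back up if let go.
- tub_d: Square steel tub at the +x, -y corner of the tray (tray axes), fixed, 108 x 108 mm, 70 mm high, sides parallel to the tray's. Origin: centre of its underside, 3 mm above the counter; z up. If its cover is the loose one: 5 N at 34 mm from the centre tips it by about 0.1 rad, the finger sinking about 6 mm; on the knob it goes down 1 mm per N, lies flat after 8 mm (8 N), and springs back up if let go.
- cover_a: White plastic cover of tub_a, like the other three and level with them: square plate 96 x 96 x 16 mm with a central round knob, 22 mm across, 14 mm high. Origin: centre of the plate's underside, 64 mm above the tub's origin at the start: plate top 83 mm and knob top 97 mm above the counter, plate top 10 mm above the tub's rim. x, y along the tub's sides. A cover that is home is rigid under the finger.
- cover_b: White plastic cover of tub_b, like the other three and level with them: square plate 96 x 96 x 16 mm with a central round knob, 22 mm across, 14 mm high. Origin: centre of the plate's underside, 64 mm above the tub's origin at the start: plate top 83 mm and knob top 97 mm above the counter, plate top 10 mm above the tub's rim. x, y along the tub's sides. A cover that is home is rigid under the finger.
- cover_c: White plastic cover of tub_c, like the other three and level with them: square plate 96 x 96 x 16 mm with a central round knob, 22 mm across, 14 mm high. Origin: centre of the plate's underside, 64 mm above the tub's origin at the start: plate top 83 mm and knob top 97 mm above the counter, plate top 10 mm above the tub's rim. x, y along the tub's sides. A cover that is home is rigid under the finger.
- cover_d: White plastic cover of tub_d, like the other three and level with them: square plate 96 x 96 x 16 mm with a central round knob, 22 mm across, 14 mm high. Origin: centre of the plate's underside, 64 mm above the tub's origin at the start: plate top 83 mm and knob top 97 mm above the counter, plate top 10 mm above the tub's rim. x, y along the tub's sides. A cover that is home is rigid under the finger.
- jar: Amber glass jar with a steel lid, 56 mm across, 100 mm high, standing beside the tray; not part of the work. Origin: centre of its underside.
- cup: Steel cup, 72 mm across, 85 mm high, standing beside the tray; not part of the work. Origin: centre of its underside.
- melon: Half a melon lying cut side down beside the tray, 124 mm across, 62 mm high; not part of the work. Origin: centre of its underside.
- spatula: Spatula, 240 mm long, lying flat beyond the tray; not part of the work. Its x runs along it, handle to -x.
Things that resemble listed ones, but are neither listed nor needed, are in the scene too. What is shaped like the tub_b but blue is not meant. Leave any black look-alike of the tub_d alone.

How it is judged:
By the outcome, as a careful person would: the job done as asked, in the order asked, and still so for the second after the job is handed in, while the arm keeps its last pose, push and grip.
It also fails if it takes over 48 s, if anything falls off the work surface, if the arm or the gripper's body presses on something with over 40 N, if the wrist force passes 120 N, or if a joint passes its speed limit or range.

### The arm

A 6-joint arm with a two-finger parallel gripper is mounted at the origin on the work surface. World frame = base frame: x ahead of the robot, y to its left, z up, the work surface at z = 0. Lengths are in m, angles in rad, forces in N, time in s.
With the tool pointing down it reaches from about 0.375 to 0.975 m from the base axis. Payload 3.8 kg.
Tool frame: the origin (TCP) lies at the very end of the fingers, on their centre line; the grasp point (between the pads) lies 19 mm behind it; z points along the fingers, y is the line along which they close (so a half turn about z gives the same grasp; the last joint's range is limited). The gripper opens to 85 mm and grips with 20 to 120 N. Pads are 22 mm wide; open, the fingers measure 114 mm over their backs; the gripper's body (76 mm by 85 mm) begins 54 mm behind the grasp point. The pads swing forward as they close: fully open they stand 13 mm farther back than shut.
Start: joints at [-1.348, 0.264, 1.604, -0, 1.274, -0.037], TCP at [0.173, -0.652, 0.231] pointing down, gripper open.
Joint ranges: [-2.63, 2.63], [-0.94, 2.18], [0.31, 2.57], [-1.31, 4.45], [0, 2.66], [-2.55, 2.55]. Speed limits (rad/s): [2.57, 2.57, 3.14, 3.14, 3.14, 3.14].

### API

Orientations are given as a rotation vector (axis times angle).
In Python, from workcell import monitor, viewer, job gives the robot as it stands. The module is installed in compiled form; this text tells all that it offers.
- The arm moves only by the tool step_arm, never from a script. Its argument "series" is one flat list of numbers, 4 for each row, row after row: the shift along the tool's x, y, z in m, then the turn about the tool's z in rad. A call has 1 to 8 rows; each row is the pose to reach, as a shift and turn from the pose commanded when the call began, along the tool's axes at that moment; what a row does not reach only later rows make up. A row lasts 1/8 s, in which the tool goes at most 62.5 mm and 10.7 degrees, less where a joint would pass 70% of its speed; a pose out of reach is approached as far as the arm can. A call with a gripper value outside its range is refused whole. "gripper" is the opening, from 0 (shut) to 1 (fully open), set as the call begins (left out, the last holds). The fingers move at their own pace and stop on an object; "newtons" is the grip in N (left out, the last holds). Time passes only in rows, so rows that repeat a pose let the fingers close. It gives the time, the measured TCP pose, the force, the opening and the grip force at its end, in the units of the state.
- monitor.read_state(): the state, without advancing time (a new reading comes with each control period).
- viewer.read_camera(name): name is "side" or "top"; returns a dict with "image" (420x560x3 uint8, red, green, blue), "intrinsics" (3x3 intrinsics, pixels), "distortion" ([k1, k2, p1, p2, k3] as OpenCV has them; the pictures are not rectified), "T" (4x4, takes a point from camera to world coordinates). Camera axes: x right, y up, looking along -z (the intrinsics and any distortion apply to the point x, -y, -z); pixel columns grow to the right and rows downward; lengths in m; the calibration is good to about 2 mm. A picture is of the moment at which its call begins. There is no depth.
- job.finish_job(): hands the job in; it is judged then, once.
Trained networks look in a picture, given as the dict that the camera call returned (one of the last four; its "shot" number tells which), for a name from the list of things; names that differ only in an ending like _2 or _b are one class to them, and where a whole thing is asked for, a point or a joint stands for the part that bears it (a point fixed in the world has none). Each returns a list of dicts, best first, with "score" (0 to 1); they miss things now and then, are a little off and sometimes report something else, mostly with a low value. They report only what shows in the picture. A call takes as long as a camera call. They do not tell look-alikes from the thing itself.
- viewer.boxes_of(picture, label): "extent" ([centre column, centre row, width, height] in pixels, round what is visible of it).
- viewer.spot_point(picture, label): "point" ([column, row] in pixels: a listed point, or the origin of a listed thing).
The state is a dict: "time": time; "q": joint angles; "joint_vel": joint speeds; "joint_torque": joint torques, N m; "tool_pos": TCP position; "tcp_rot": TCP orientation; "wrist_force": force on the tool from outside, world axes, zero at the start; "torque": the same for the moment, N m; "width": opening from 0.0 (shut) to 1.0 (fully open); "grip_force": force on a finger pad.
Only numpy, scipy, OpenCV 4.12 (cv2) and the standard library are available. Lean on these libraries where they do the work, as an engineer would, in place of code of your own. Each camera call takes 0.05 s, during which the arm holds its last target. There are 200 camera calls.

## Working session

There is one attempt and no reset: what is moved stays moved. The work goes in short steps, Python scripts to look and compute and a tool call to move; the robot and the scene stay as the last step left them, time stands still between calls to the robot, and variables do not carry over. Pictures are saved under pics/ and viewed, at most 10 in all, crops included, and the job is handed in when it is done.

Besides the shell and the picture viewer there is one more tool, called after ">>>" as name(argument=value, ...) on one line, values as JSON. step_arm: Moves the arm, as the interface text tells. Its arguments: {"type":"object","properties":{"series":{"type":"array"},"gripper":{"type":"number"},"newtons":{"type":"number"}},"required":["series"]}

```bash
mkdir -p pics; cat > h.py <<'E'
import numpy as np, cv2
from workcell import monitor, viewer, job
def pix2world(p, pic, z):
    K=np.array(pic["intrinsics"],float); D=np.array(pic["distortion"],float); T=np.array(pic["T"])
    u=cv2.undistortPoints(np.array(p,float).reshape(-1,1,2),K,D).reshape(-1,2)
    d=np.c_[u[:,0],-u[:,1],-np.ones(len(u))]@T[:3,:3].T
    return T[:3,3]+d*((z-T[2,3])/d[:,2])[:,None]
def world2pix(P,pic):
    T=np.array(pic["T"]); c=(np.array(P,float).reshape(-1,3)-T[:3,3])@T[:3,:3]
    return cv2.projectPoints(c*[1,-1,-1],np.zeros(3),np.zeros(3),np.array(pic["intrinsics"],float),np.array(pic["distortion"],float))[0].reshape(-1,2)
def save(pic,n): cv2.imwrite(f"pics/{n}.png",cv2.cvtColor(pic["image"],cv2.COLOR_RGB2BGR))
E
python3 - <<'E'
from h import *
s=monitor.read_state();print(s["time"],s["tool_pos"],s["tcp_rot"],s["width"])
for n in("top","side"):
    p=viewer.read_camera(n);save(p,n);print(n,np.array(p["T"])[:3,3])
    for l in("tray","tub_a","cover_a"):
        print(l,[(np.round(b["point"]).tolist(),round(b["score"],2),np.round(pix2world(b["point"],p,{"tray":0,"tub_a":.003,"cover_a":.067}[l])[0],3).tolist()) for b in viewer.spot_point(p,l)])
E
```

```text
0.0 [ 0.17322345 -0.65162178  0.22995035] [-3.11287324e+00 -4.06552036e-01  3.30022342e-04] 0.997953301951443
top [0.52386964 0.05688233 1.12072894]
tray [([268.0, 269.0], 0.81, [0.517, 0.103, 0.0])]
tub_a [([244.0, 299.0], 0.97, [0.448, 0.156, 0.003]), ([298.0, 289.0], 0.96, [0.473, 0.033, 0.003]), ([233.0, 250.0], 0.92, [0.558, 0.183, 0.003]), ([379.0, 134.0], 0.73, [0.837, -0.157, 0.003]), ([292.0, 241.0], 0.71, [0.582, 0.047, 0.003])]
cover_a [([389.0, 130.0], 0.91, [0.831, -0.167, 0.067]), ([404.0, 309.0], 0.82, [0.434, -0.196, 0.067]), ([234.0, 246.0], 0.78, [0.565, 0.174, 0.067]), ([288.0, 235.0], 0.7, [0.591, 0.057, 0.067]), ([302.0, 293.0], 0.63, [0.467, 0.026, 0.067]), ([244.0, 304.0], 0.59, [0.442, 0.15, 0.067])]
side [0.44953578 0.79446701 0.65243484]
tray [([336.0, 260.0], 0.6, [0.517, 0.112, 0.0])]
tub_a [([367.0, 235.0], 0.95, [0.468, 0.03, 0.003]), ([302.0, 280.0], 0.78, [0.566, 0.178, 0.003]), ([390.0, 176.0], 0.77, [0.439, -0.187, 0.003]), ([373.0, 281.0], 0.69, [0.444, 0.152, 0.003]), ([223.0, 158.0], 0.65, [0.833, -0.169, 0.003]), ([302.0, 231.0], 0.59, [0.594, 0.047, 0.003])]
cover_a [([222.0, 137.0], 0.95, [0.828, -0.163, 0.067]), ([372.0, 207.0], 0.93, [0.466, 0.023, 0.067]), ([305.0, 254.0], 0.92, [0.563, 0.178, 0.067]), ([374.0, 255.0], 0.74, [0.45, 0.156, 0.067]), ([307.0, 206.0], 0.66, [0.586, 0.049, 0.067]), ([392.0, 152.0], 0.61, [0.442, -0.186, 0.067])]
```

View pics/top.png

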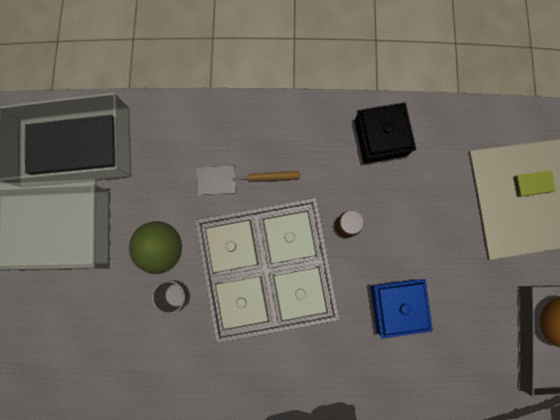

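View pics/side.png

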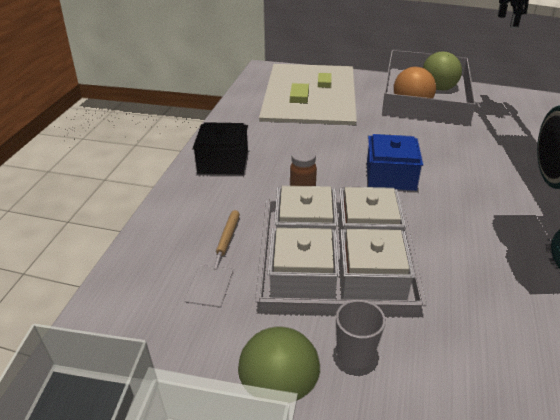

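```bash
cat > loc.py <<'E'
from h import *
from scipy.spatial.transform import Rotation as R
ests=[]
for n in("top","side"):
    p=viewer.read_camera(n); im=p["image"]
    g=cv2.cvtColor(im,cv2.COLOR_RGB2HSV)
    m=((im.min(2)>130)&(g[...,1]<70)).astype(np.uint8)
    cs=[c for c in cv2.findContours(m,cv2.RETR_EXTERNAL,cv2.CHAIN_APPROX_NONE)[0] if 600<cv2.contourArea(c)<6000]
    for c in cs:
        P=pix2world(c[:,0],p,.083); 
        if not(.36<P[:,0].mean()<.7 and -.05<P[:,1].mean()<.26): continue
        r=cv2.minAreaRect((P[:,:2]*1000).astype(np.float32)); print(n,"rect",np.round(r[0],1),np.round(r[1],1),round(r[2],1))
    # knob: darkest/brightest structure via box network cover point at origin z=.067
    for b in viewer.spot_point(p,"cover_a"): 
        w=pix2world(b["point"],p,.067)[0]
        if .4<w[0]<.65 and w[1]>-.05: print(n,"net",np.round(w*1000))
    big=cv2.resize(im,None,fx=4,fy=4,interpolation=cv2.INTER_CUBIC)
    q=world2pix([.517,.103,.09],p)[0]; x,y=int(q[0]),int(q[1])
    c=cv2.cvtColor(im[y-75:y+75,x-90:x+90],cv2.COLOR_RGB2BGR); cv2.imwrite(f"pics/crop_{n}.png",cv2.resize(c,None,fx=4,fy=4,interpolation=cv2.INTER_CUBIC)); print("crop origin",x-90,y-75)
s=monitor.read_state();print(s["time"],R.from_rotvec(s["tcp_rot"]).as_matrix().round(4).tolist())
E
python3 loc.py
```

```text
top rect [446.2 153.7] [91.9 91.2] 11.4
top rect [564.7 178.3] [91.9 91.2] 11.3
top rect [522.7  76.4] [237.3 186.5] 12.6
top net [471.  28.  67.]
top net [445. 157.  67.]
top net [567. 175.  67.]
top net [592.  61.  67.]
top net [553. 178.  67.]
crop origin 175 194
side net [568. 174.  67.]
side net [582.  56.  67.]
side net [464.  27.  67.]
side net [444. 163.  67.]
side net [556. 246.  67.]
crop origin 249 144
0.6 [[0.9665, 0.2568, -0.0], [0.2568, -0.9665, -0.0001], [-0.0, 0.0001, -1.0]]
```

View pics/crop_top.png

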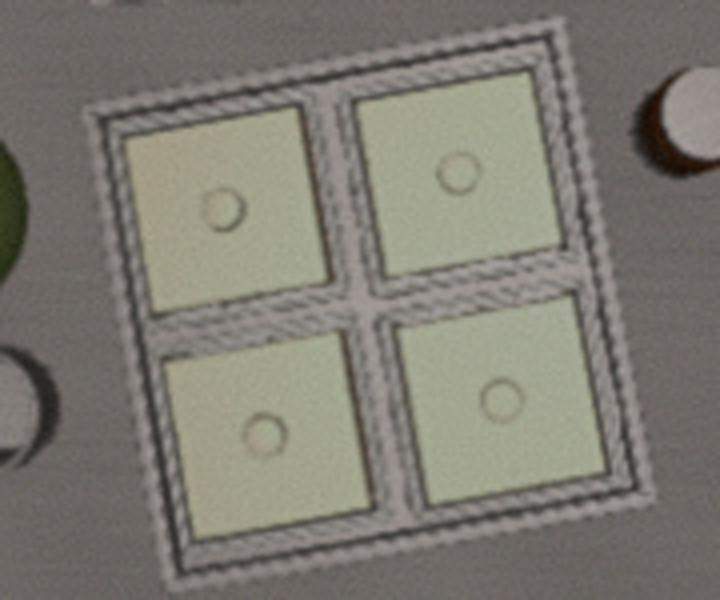

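View pics/crop_side.png

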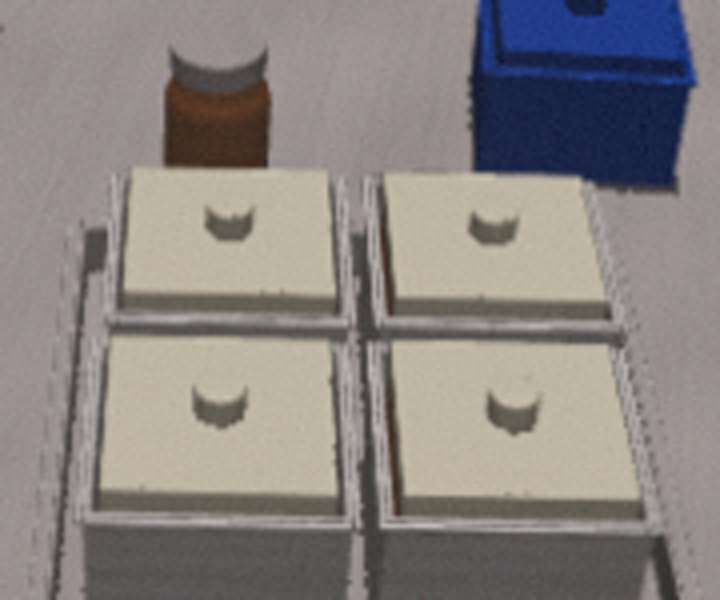

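The top crop shows four covers with knobs at (crop px) (224,209), (460,173), (265,435), (503,401). The side crop has them at about (229,212), (494,215), (219,390) and (513,392). I'll fit a grid to these.

```bash
cat > fit.py <<'E'
from h import *
from scipy.spatial.transform import Rotation as R
k={"top":(np.array([[224,209],[460,173],[265,435],[503,401]])/4+[175,194]),
   "side":(np.array([[219,390],[229,212],[513,392],[494,215]])/4+[249,144])}
ct=np.array([[125,137],[302,107],[330,280],[152,314],[354,101],[532,70],[565,246],[384,278],[164,361],[343,331],[374,508],[194,541],[397,325],[577,292],[608,472],[428,507]])/4+[175,194]
for n in k:
    p=viewer.read_camera(n); W=pix2world(k[n],p,.097)[:,:2]
    print(n,(W*1e3).round(1).tolist(),(W.mean(0)*1e3).round(1),"angles",[round(float(np.degrees(np.arctan2(*(a-b)[::-1]))),1) for a,b in((W[0],W[2]),(W[1],W[3]),(W[0],W[1]),(W[2],W[3]))],[round(float(np.linalg.norm(a-b)*1e3),1) for a,b in((W[0],W[2]),(W[1],W[3]),(W[0],W[1]),(W[2],W[3]))])
    if n=="top":
        C=pix2world(ct,p,.083)[:,:2].reshape(4,4,2); print("corner centres",(C.mean(1)*1e3).round(1).tolist(), [round(float(np.linalg.norm(c[0]-c[1])*1e3),1) for c in C])
print(np.degrees(np.arctan2(.2568,.9665)))
E
python3 fit.py
```

```text
top [[563.6, 176.5], [584.6, 52.6], [446.2, 152.1], [466.0, 28.4]] [515.1 102.4] angles [11.7, 11.5, 99.6, 99.1] [119.9, 121.0, 125.7, 125.2]
corner centres [[564.1, 176.5], [585.2, 53.2], [445.1, 151.5], [466.3, 28.3]] [96.5, 96.9, 96.4, 97.0]
side [[565.0, 181.2], [585.4, 60.5], [446.9, 154.9], [466.7, 34.7]] [516.  107.8] angles [12.6, 12.3, 99.6, 99.3] [121.0, 121.5, 122.5, 121.8]
14.879748502044395
```

>>> step_arm(series=[0.49,-0.58,0,0.076,0.49,-0.58,0,0.076,0.49,-0.58,0,0.076,0.49,-0.58,0,0.076,0.49,-0.58,0,0.076,0.49,-0.58,0,0.076,0.49,-0.58,0,0.076,0.49,-0.58,0,0.076], gripper=0)

```text
time: 1.7
tool_pos: [0.3878, -0.1986, 0.2318]
tcp_rot: [3.127, 0.287, 0.002]
wrist_force: [0.4, -0.2, 0.5]
width: 0.001
grip_force: 0.0
```

>>> step_arm(series=[0.151,-0.2095,0.03,0,0.151,-0.2095,0.05,0,0.151,-0.2095,0.08,0,0.151,-0.2095,0.11,0,0.151,-0.2095,0.13,0,0.151,-0.2095,0.14,0,0.151,-0.2095,0.14,0])

```text
time: 2.58
tool_pos: [0.4966, 0.0328, 0.0909]
tcp_rot: [3.128, 0.289, -0.003]
wrist_force: [-0.5, -0.1, 0.8]
width: -0.003
grip_force: 0.0
```

```bash
python3 - <<'E'
from h import *
ims=[]
for n in("top","side"):
    p=viewer.read_camera(n);q=world2pix([.5155,.1,.1],p)[0]; x,y=int(q[0]),int(q[1])
    c=p["image"][y-90:y+90,x-60:x+60]; ims.append(cv2.resize(c[:,:,::-1],None,fx=3.3,fy=3.3,interpolation=cv2.INTER_CUBIC))
cv2.imwrite("pics/near.png",np.hstack(ims)); s=monitor.read_state(); print(s["time"],s["tool_pos"],s["wrist_force"])
E
```

```text
2.675 [0.49826515 0.03234059 0.09287082] [ 0.57207882 -0.03227982  0.22630424]
```

View pics/near.png

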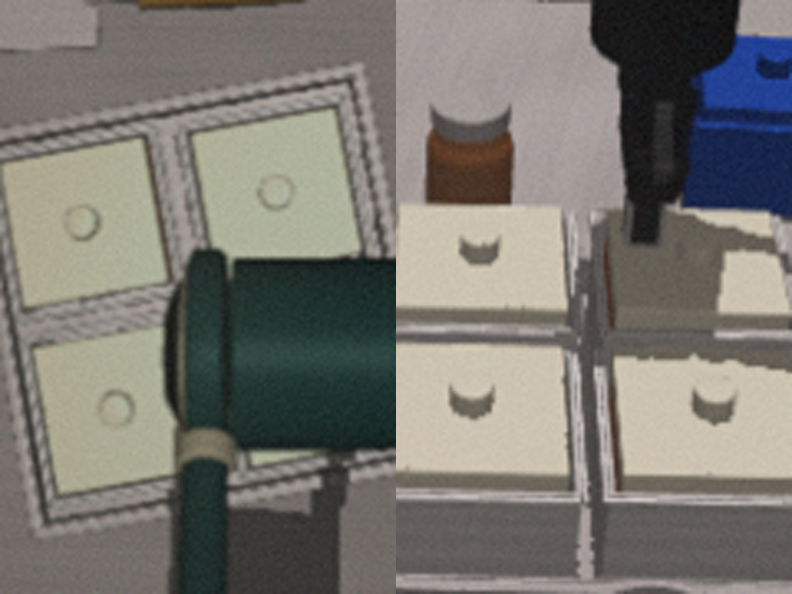

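>>> step_arm(series=[0,0,0.003,0,0,0,0.006,0,0,0,0.008,0,0,0,0.009,0,0,0,0.01,0,0,0,0.01,0])

```text
time: 3.42
tool_pos: [0.4973, 0.033, 0.0829]
tcp_rot: [3.128, 0.289, -0.001]
wrist_force: [-5.5, -1.7, 12.3]
width: 0.002
grip_force: 6.0
```

>>> step_arm(series=[0,0,-0.025,0,0.003,-0.06,-0.025,0,0.003,-0.125,-0.025,0,0.003,-0.125,-0.01,0,0.003,-0.125,-0.006,0,0.003,-0.125,-0.003,0,0.003,-0.125,0,0,0.003,-0.125,0,0])

```text
time: 4.42
tool_pos: [0.4775, 0.1554, 0.0829]
tcp_rot: [3.129, 0.285, -0.002]
wrist_force: [-6.0, -1.4, 12.6]
width: 0.001
grip_force: 6.1
```

>>> step_arm(series=[0,0,-0.02,0,0.055,-0.004,-0.02,0,0.055,-0.004,-0.014,0,0.055,-0.004,-0.01,0,0.055,-0.004,-0.006,0,0.055,-0.004,-0.003,0,0.055,-0.004,0,0,0.055,-0.004,0,0])

```text
time: 5.42
tool_pos: [0.53, 0.1704, 0.0829]
tcp_rot: [3.128, 0.289, -0.002]
wrist_force: [-4.7, -2.1, 11.1]
width: -0.0
grip_force: 5.6
```

>>> step_arm(series=[0,0,-0.025,0,0,0.06,-0.025,0,-0.001,0.125,-0.025,0,-0.001,0.125,-0.01,0,-0.001,0.125,-0.006,0,-0.001,0.125,-0.003,0,-0.001,0.125,0,0,-0.001,0.125,0,0])

```text
time: 6.42
tool_pos: [0.5523, 0.0486, 0.0812]
tcp_rot: [-3.128, -0.291, 0.001]
wrist_force: [-0.2, 0.3, 0.8]
width: -0.001
grip_force: 0.5
```

>>> step_arm(series=[0,0,0.002,0,0,0,0.004,0,0,0,0.004,0])

```text
time: 6.8
tool_pos: [0.5523, 0.048, 0.0773]
tcp_rot: [-3.128, -0.288, 0.001]
wrist_force: [-2.7, 2.6, 3.2]
width: 0.003
grip_force: 1.9
```

>>> step_arm(series=[0,0,-0.035,0,0.033,0.001,-0.035,0,0.033,0.001,-0.035,0])

```text
time: 7.18
tool_pos: [0.5881, 0.0525, 0.1134]
tcp_rot: [3.128, 0.288, 0.007]
wrist_force: [-0.6, -0.2, -0.2]
width: -0.001
grip_force: 0.0
```

```bash
python3 - <<'E'
from h import *
p=viewer.read_camera("side")
print(pix2world(np.array([[229,242],[205,212],[254,212]])/4+[249,144],p,.083)[0]*1e3, pix2world(np.array([[205,207],[254,207]])/4+[249,144],p,.097)*1e3)
q=world2pix([.585,.05,.1],p)[0]; x,y=int(q[0]),int(q[1])
cv2.imwrite("pics/k1.png",cv2.resize(p["image"][y-40:y+40,x-50:x+50][:,:,::-1],None,fx=6,fy=6,interpolation=cv2.INTER_CUBIC))
s=monitor.read_state(); print(s["time"],s["tool_pos"],s["wrist_force"])
E
```

```text
[584.25206091  64.65577067  83.        ] [[596.93528589  59.27544289  97.        ]
 [575.03306972  54.08626781  97.        ]]
7.225 [0.58617712 0.05236368 0.11239379] [-0.84072919 -0.32166195  0.2372225 ]
```

View pics/k1.png

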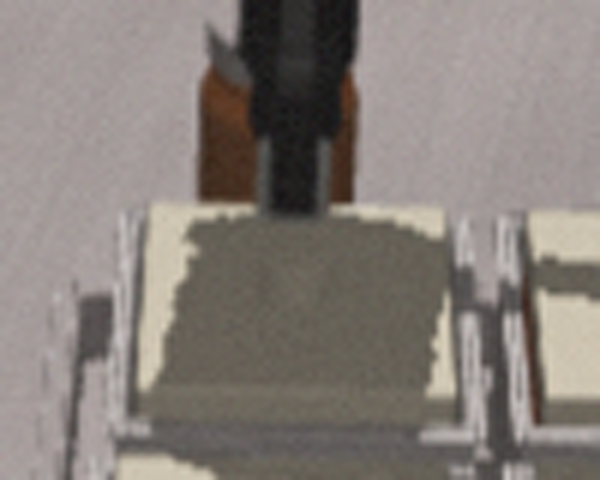

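>>> step_arm(series=[-0.001,-0.001,0.01,0,-0.001,-0.001,0.014,0,-0.001,-0.001,0.016,0,-0.001,-0.001,0.018,0,-0.001,-0.001,0.02,0,-0.001,-0.001,0.02,0])

```text
time: 7.98
tool_pos: [0.584, 0.0535, 0.0927]
tcp_rot: [-3.128, -0.288, 0.0]
wrist_force: [-4.0, 0.4, 4.8]
width: -0.006
grip_force: 2.5
```

>>> step_arm(series=[0,0,0.002,0,0,0,0.003,0,0,0,0.004,0,0,0,0.005,0,0,0,0.006,0,0,0,0.006,0,0,0,0.006,0])

```text
time: 8.85
tool_pos: [0.5822, 0.0533, 0.089]
tcp_rot: [3.128, 0.289, -0.006]
wrist_force: [-13.4, -2.3, 21.9]
width: 0.002
grip_force: 11.1
```

>>> step_arm(series=[-0.001,0,-0.0005,0,-0.0015,0,-0.001,0,-0.0015,0,-0.001,0,-0.0015,0,-0.001,0])

```text
time: 9.35
tool_pos: [0.5821, 0.0533, 0.089]
tcp_rot: [-3.128, -0.288, 0.001]
wrist_force: [-7.4, 0.2, 13.0]
width: 0.001
grip_force: 6.6
```

```bash
python3 - <<'E'
from h import *
for i in range(3):
    p=viewer.read_camera("side"); s=monitor.read_state(); print(s["time"],s["tool_pos"],s["wrist_force"],s["torque"])
q=world2pix([.585,.05,.1],p)[0]; x,y=int(q[0]),int(q[1])
cv2.imwrite("pics/k2.png",cv2.resize(p["image"][y-40:y+40,x-50:x+50][:,:,::-1],None,fx=6,fy=6,interpolation=cv2.INTER_CUBIC))
E
```

```text
9.4 [0.58215518 0.0532296  0.08902336] [-7.38540568 -0.45114299 13.09825746] [-0.00289052  1.33771402  0.01110437]
9.45 [0.58213585 0.0532391  0.08900251] [-7.28055705 -0.34195497 13.51350444] [-0.05263932  1.29612526 -0.01801474]
9.5 [0.58212425 0.05325362 0.08899297] [-7.52213967  1.46171959 11.84691961] [-0.02857333  1.28886858 -0.00596273]
```

View pics/k2.png

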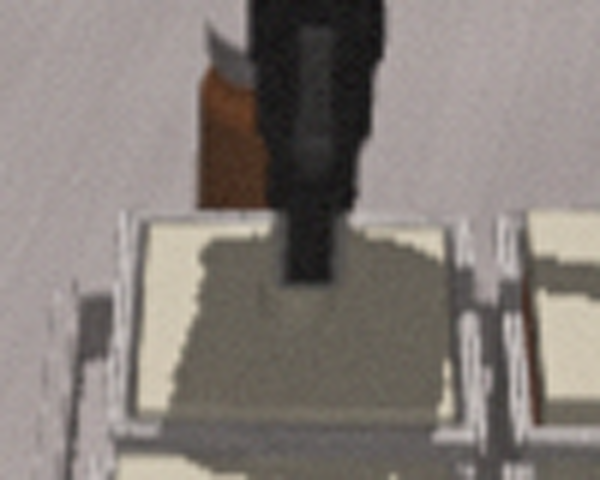

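The picture shows the cover sunk level inside its tub. The fingertips are on the knob, the tip is at z = 0.089 m (8 mm down) and the push is a steady 13 N.

```bash
python3 -c "
from workcell import job
print(job.finish_job())"
```

```text
the job is handed in; nothing more can be done
None
```

The loose cover was the tray's far-right one as seen from the robot (knob near x 0.585, y 0.053 m): it gave way near its edge while the other three were rigid, and I handed the job in with its knob pressed 8 mm down, fully home, and held there with about 13 N.

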